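# Sort the fixture pins off the sloping rack

## Task

The welding job is over: take the four steel fixture pins out of the sloping rack and sort them by the shape of their heads. Stand the two round-headed pins foot down in the round tin (they may lean on its rim) and put the two square-headed pins in the rectangular bin, setting each one down inside rather than dropping it from a height. Leave the tin and the bin standing, and do not disturb the other things on the table.

Things in the scene. Friction and masses are not known exactly. Their poses are not given: they have to be found in the camera images.
- rack: Fixed metal rack, 300 mm wide (its y). A sloping aluminium block has a row of four square sockets, 20 x 20 mm, 75 mm deep, 56 mm apart along the rack's y, leaning 35 degrees from vertical with their mouths towards the rack's -x (the robot's side). The block reaches 98 mm high. Origin: underside centre on the table; z up.
- rack_handle (a point): Middle of the rack's carrying handle: a fixed horizontal bar along the rack's y, 12 mm thick (18 mm rubber grip over the middle 120 mm), 300 mm long, on a bent post at each end. It passes above the pins' heads, in the way of a gripper coming straight down.
- round_pin_1: Loose plain steel fixture pin, 125 mm long, 0.16 kg: round shank, 16 mm diameter, 95 mm long, then a round (26 mm diameter, 30 mm long) head. Starts in a socket, leaning 35 degrees; its head and 20 mm of shank stand out. Origin: centre of the shank's foot; z along the pin to the head.
- round_pin_1_mid (a point): Point on that pin's axis 62.5 mm from its foot (half its length).
- round_pin_2: Loose plain steel fixture pin, 125 mm long, 0.16 kg: round shank, 16 mm diameter, 95 mm long, then a round (26 mm diameter, 30 mm long) head. Starts in a socket, leaning 35 degrees; its head and 20 mm of shank stand out. Origin: centre of the shank's foot; z along the pin to the head.
- round_pin_2_mid (a point): Point on that pin's axis 62.5 mm from its foot (half its length).
- square_pin_1: Loose plain steel fixture pin, 125 mm long, 0.16 kg: round shank, 16 mm diameter, 95 mm long, then a square (30 x 30 mm, 30 mm long) head. Starts in a socket, leaning 35 degrees; its head and 20 mm of shank stand out. Origin: centre of the shank's foot; z along the pin to the head; x and y are square to the head's sides, y along the rack's y at the start.
- square_pin_1_mid (a point): Point on that pin's axis 62.5 mm from its foot (half its length).
- square_pin_2: Loose plain steel fixture pin, 125 mm long, 0.16 kg: round shank, 16 mm diameter, 95 mm long, then a square (30 x 30 mm, 30 mm long) head. Starts in a socket, leaning 35 degrees; its head and 20 mm of shank stand out. Origin: centre of the shank's foot; z along the pin to the head; x and y are square to the head's sides, y along the rack's y at the start.
- square_pin_2_mid (a point): Point on that pin's axis 62.5 mm from its foot (half its length).
- tin: Loose open round aluminium tin, 106 mm outer and 100 mm inner diameter, 85 mm tall, floor 4 mm thick, 0.45 kg, standing on the table, mouth up. Origin: underside centre; z up.
- bin: Loose open rectangular black plastic bin, 200 mm (its x) by 150 mm (its y), 55 mm tall, walls and floor 4 mm thick, 0.6 kg, on the table. Origin: underside centre; z up.
- screwdriver: Bystander: screwdriver about 200 mm long with a yellow handle, lying on the table along its x. Origin: underside.
- spray_can: Bystander: upright aluminium can, 60 mm diameter, 170 mm tall, beside the rack. Origin: underside centre.
- sample: Bystander: welded steel angle, 80 x 100 mm foot and a 70 mm upright, beside the rack. Origin: underside centre.
Things that resemble listed ones, but are neither listed nor needed, are in the scene too. What is shaped like the square_pin_1 but blue or red is not meant. What is shaped like the tin but turquoise is not meant.

How it is judged:
By the outcome, as a careful person would: the job done as asked, in the order asked, and still so for the second after the job is handed in, with the robot touching nothing.
It also fails if it takes over 72 s, if anything falls off the work surface, if the arm or the gripper's body presses on something with over 40 N, if the wrist force passes 120 N, or if a joint passes its speed limit or range.

## Robot

A 6-joint arm with a two-finger parallel gripper is mounted at the origin on the work surface. World frame = base frame: x ahead of the robot, y to its left, z up, the work surface at z = 0. Lengths are in mm, angles in degrees, forces in N, time in s.
With the tool pointing down it reaches from about 350 to 850 mm from the base axis. Payload 8.1 kg.
Tool frame: the origin (TCP) lies midway between the tips of the shut fingers; the grasp point (between the pads) lies 19 mm behind it; z points along the fingers, y is the line along which they close (so a half turn about z gives the same grasp; the last joint's range is limited). The gripper opens to 85 mm and grips with 20 to 120 N. Pads are 22 mm wide; open, the fingers measure 114 mm over their backs; the gripper's body (76 mm by 85 mm) begins 54 mm behind the grasp point. The pads swing forward as they close: fully open they stand 13 mm farther back than shut.
Start: joints at [67.128, 7.471, 85.268, -0, 87.261, -4.893], TCP at [185.184, 570.712, 231.292] pointing down, gripper open.
Joint ranges: [-169.43, 169.43], [-51.17, 129.36], [1.28, 143.12], [-76.62, 256.62], [0, 156.53], [-152.29, 152.29]. Speed limits (degrees/s): [136.94, 136.94, 159.86, 180, 180, 180].

## Interface

Orientations are given as [roll, pitch, yaw] about the fixed x, y, z axes, in that order (R = Rz(yaw) Ry(pitch) Rx(roll)).
In Python, from bench import sensors, optics, r gives the robot as it stands.
- The arm moves only by the tool apply_moves, never from a script. Its argument "targets" is a list of rows, each a list of 7 numbers: the shift along the tool's x, y, z in mm, then the turn, a rotation vector about the tool's x, y, z in rad, then the closure, from 0 (fully open) to 1 (shut). In form: [[x, y, z, wx, wy, wz, claw], ...]. A call has 1 to 20 rows; each row shifts and turns the commanded pose from where the row before left it, along the tool's axes as they then stand; what a row does not reach is not made up. A row lasts 1/8 s, in which the tool goes at most 62.5 mm and 10.7 degrees, less where a joint would pass 70% of its speed; a pose out of reach is approached as far as the arm can. A call is refused whole if a number of a shift passes 62.5 or a number of a turn 0.188, either way. A call with a gripper value outside its range is refused whole. The fingers move at their own pace and stop on an object; "force" is the grip in N (left out, the last holds). Time passes only in rows, so rows that do not move let the fingers close. It gives the time, the measured TCP pose, the force, the opening and the grip force at its end, in the units of the state.
- sensors.sense(): the state, without advancing time (a new reading comes with each control period).
- optics.snapshot(name): name is "scene" or "top" or "wrist"; returns the picture (384x512x3 uint8, red, green, blue); there is no depth.
- optics.get_calibration(name): a dict with "camera_matrix" (3x3 intrinsics, pixels), "pose" (4x4, takes a point from camera to world coordinates). Camera axes: x right, y down, z forward; pixel columns grow to the right and rows downward; lengths in mm; the calibration is good to about 2 mm. The wrist camera is an equidistant fisheye: a pixel r from the principal point sees the ray r / f radians off the axis. A picture is of the moment at which its call begins: read the wrist's pose just before it. get_calibration takes no time and is no camera call; for the wrist camera it gives the pose at the moment of the call.
- r.hand_in(): hands the job in; it is judged then, once.
The state is a dict: "time": time; "joint_pos": joint angles; "qd": joint speeds; "joint_efforts": joint torques, N m; "tool_pos": TCP position; "tcp_rot": TCP orientation; "ft_force": force on the tool from outside, world axes, zero at the start; "wrist_torque": the same for the moment, N m; "finger_gap": finger opening in mm; "grip_force": force on a finger pad.
Only numpy, scipy, OpenCV 4.12 (cv2) and the standard library are available. Lean on these libraries where they do the work, as an engineer would, in place of code of your own. Each camera call takes 0.05 s, during which the arm holds its last target. There are 200 camera calls.

## Working session

There is one attempt and no reset: what is moved stays moved. The work goes in short steps, Python scripts to look and compute and a tool call to move; the robot and the scene stay as the last step left them, time stands still between calls to the robot, and variables do not carry over. Pictures are saved under pics/ and viewed, at most 10 in all, crops included, and the job is handed in when it is done.

Besides the shell and the picture viewer there is one more tool, called in YAML: its name, and indented under it one key for each argument. apply_moves: Moves the arm, as the interface text tells. Its arguments: {"type":"object","properties":{"targets":{"type":"array"},"force":{"type":"number"}},"required":["targets"]}

```bash
mkdir -p pics; python3 - <<'E'
from bench import sensors, optics, r
import cv2,json,numpy as np
for n in ("scene","top"):
    im=optics.snapshot(n); c=optics.get_calibration(n)
    np.save(f"pics/{n}0.npy",im)
    cv2.imwrite(f"pics/{n}0.png",cv2.resize(im[:,:,::-1],(800,600),interpolation=cv2.INTER_CUBIC))
    print(n,np.round(c["camera_matrix"],1).tolist(),np.round(c["pose"],3).tolist())
print(sensors.sense())
E
```

```text
scene [[359.3, 0.0, 258.9], [0.0, 359.3, 192.1], [0.0, 0.0, 1.0]] [[0.439, 0.536, -0.721, 1275.458], [0.898, -0.278, 0.34, -263.157], [-0.019, -0.797, -0.603, 721.147], [0.0, 0.0, 0.0, 1.0]]
top [[492.2, 0.0, 257.6], [0.0, 492.2, 185.3], [0.0, 0.0, 1.0]] [[0.015, -0.998, 0.058, 525.097], [-1.0, -0.015, 0.002, 40.908], [-0.002, -0.058, -0.998, 1381.619], [0.0, 0.0, 0.0, 1.0]]
{'time': 0.1, 'joint_pos': array([ 6.71284918e+01,  7.51308352e+00,  8.53231396e+01,  5.51928066e-04,
        8.72602099e+01, -4.89232399e+00]), 'qd': array([ 0.05052549, -0.15145038, -0.14853119,  0.01149249, -0.05901134,
        0.05962289]), 'joint_efforts': array([ 2.13588159e-03, -5.70948100e+01, -5.01946449e+01, -1.12110486e-04,
        8.04840471e-03, -5.28020541e-05]), 'tool_pos': array([184.98037566, 570.25983288, 230.32435443]), 'tcp_rot': array([-1.79903965e+02, -8.77338424e-03,  1.62020782e+02]), 'ft_force': array([-0.14152029,  0.02693539,  0.74946962]), 'wrist_torque': array([-0.04208963,  0.0177486 , -0.06585827]), 'grip_force': 0.0, 'finger_gap': 85.33076685431138}
```

View pics/scene0.png

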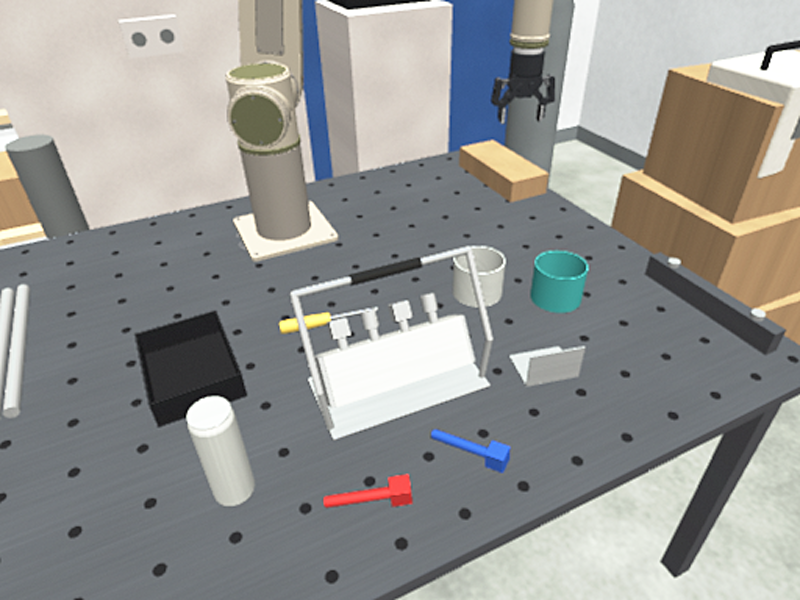

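View pics/top0.png

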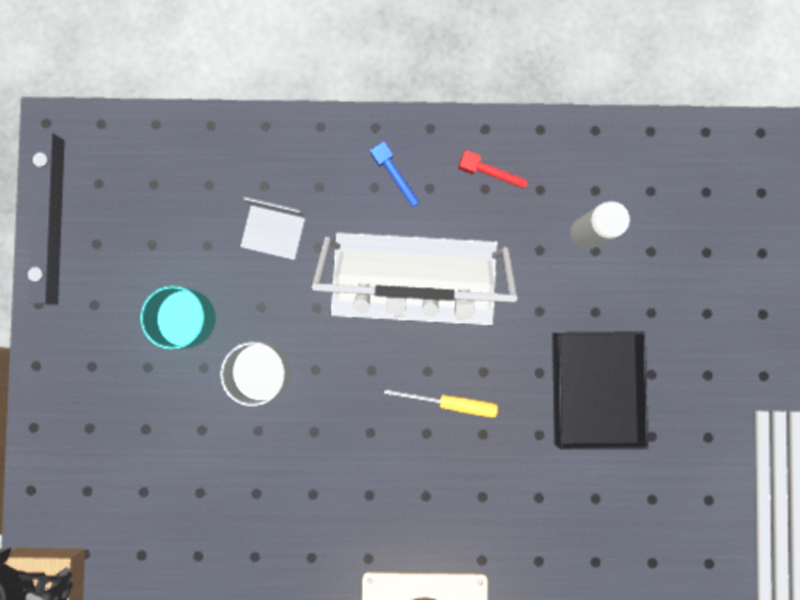

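The scene view shows the rack in the middle. Seen from behind, the heads left to right are square (340,328), round (370,318), square (402,310) and round (430,300). The top view shows the tin at (253,373) and the bin at (600,390), with the handle over the pins. I'll enlarge the rack in both views.

```bash
python3 - <<'E'
import cv2,numpy as np
a=np.load("pics/scene0.npy")[150:280,180:325,::-1]; b=np.load("pics/top0.npy")[140:215,195:335,::-1]
cv2.imwrite("pics/cs.png",cv2.resize(a,None,fx=4.6,fy=4.6,interpolation=cv2.INTER_CUBIC))
cv2.imwrite("pics/ct.png",cv2.resize(b,None,fx=5.7,fy=5.7,interpolation=cv2.INTER_CUBIC))
E
```

```text
(no output)
```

View pics/cs.png

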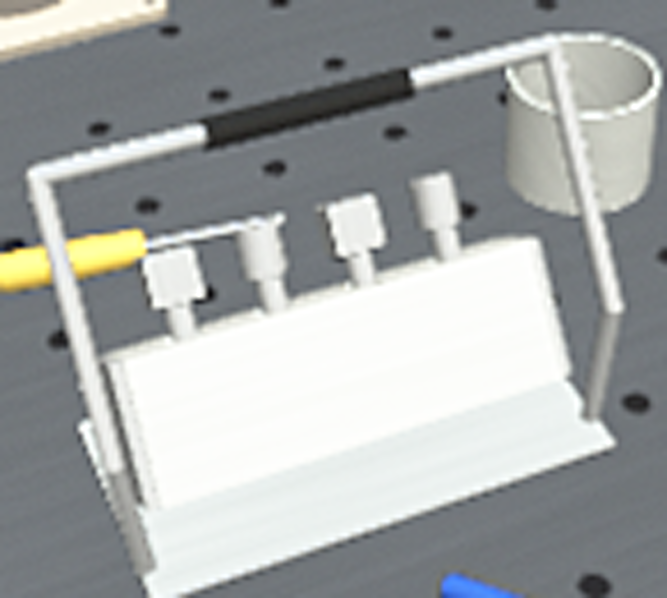

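View pics/ct.png

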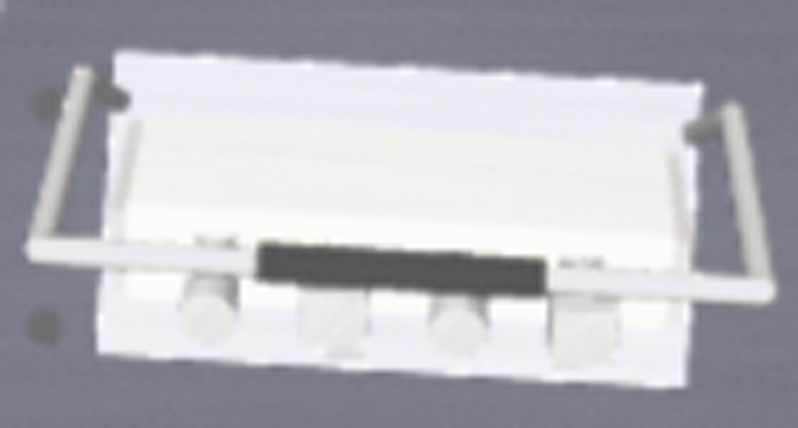

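The crops show clean features in both views: the ends of the black grip, the handle corners and the head tops. In the top crop the heads are at (207,322) round, (333,328) square, (459,330) round and (585,338) square. I'll triangulate these next.

```bash
cat > h.py <<'E'
import numpy as np
K={"scene":None,"top":None}
from bench import optics
def ray(n,u,v):
    c=optics.get_calibration(n);k=np.array(c["camera_matrix"]);P=np.array(c["pose"])
    d=P[:3,:3]@np.linalg.inv(k)@[u,v,1];return P[:3,3],d/np.linalg.norm(d)
def onz(n,u,v,z):
    o,d=ray(n,u,v);return o+d*(z-o[2])/d[2]
def tri(a,b):
    A=0;B=0
    for n,(u,v) in (("scene",a),("top",b)):
        o,d=ray(n,u,v);M=np.eye(3)-np.outer(d,d);A=A+M;B=B+M@o
    p=np.linalg.solve(A,B)
    return p,[np.linalg.norm(np.cross(d,p-o)) for o,d in (ray("scene",*a),ray("top",*b))]
S=lambda u,v:((u+.5)/4.6-.5+180,(v+.5)/4.6-.5+150)
T=lambda u,v:((u+.5)/5.7-.5+195,(v+.5)/5.7-.5+140)
F=lambda u,v:((u+.5)*.64-.5,(v+.5)*.64-.5)
E
python3 - <<'E'
from h import *
np.set_printoptions(precision=1,suppress=True)
for n,s,t in (("grip-y",(205,132),(546,276)),("grip+y",(412,82),(257,262)),("cor-y",(38,173),(768,290)),("cor+y",(552,45),(33,250)),
 ("h1 round",(432,179),(207,320)),("h2 sq",(352,203),(333,326)),("h3 round",(258,226),(459,330)),("h4 sq",(170,253),(585,338))):
    p,e=tri(S(*s),T(*t));print(n,p,np.array(e))
print("plate",[onz("top",*T(*q),4)[:2] for q in ((115,52),(703,85),(687,387),(97,352))])
print("plate scene",[onz("scene",*S(*q),4)[:2] for q in ((80,425),(150,597),(613,440))])
print("tin",[onz("top",*F(*q),85)[:2] for q in ((253,373.5),(220,373),(286,373),(253,341.5),(253,405.5))])
print("bin",[onz("top",*F(*q),55)[:2] for q in ((602,390),(558,332),(643,332),(647,448),(560,447))])
print("screwdriver",[onz("top",*F(*q),15)[:2] for q in ((386,392),(497,408))])
E
```

```text
grip-y [587.2 -32.8 220.5] [0.8 0.8]
grip+y [591.7  87.7 218. ] [1.5 1.5]
cor-y [ 582.9 -123.9  221.6] [1.6 1.6]
cor+y [594.4 178.9 217.3] [0.8 0.8]
h1 round [570.3 112.6 128.5] [1. 1.]
h2 sq [569.2  57.9 128.7] [2.7 2.7]
h3 round [567.4   0.2 131.3] [1.1 1.1]
h4 sq [565.1 -54.8 130. ] [2.5 2.5]
plate [array([706.1, 166.6]), array([ 694., -124.]), array([ 545. , -117.3]), array([557.9, 172.5])]
plate scene [array([ 546.3, -115.6]), array([ 690.2, -123. ]), array([704.7, 166.1])]
tin [array([455.6, 293.6]), array([455.6, 349. ]), array([457.3, 238.2]), array([509.2, 295. ]), array([402.3, 292.2])]
bin [array([ 434.8, -299.7]), array([ 532.9, -224. ]), array([ 535.1, -370.3]), array([ 337.5, -376.4]), array([ 337., -228.])]
screwdriver [array([422.8,  71.4]), array([ 397.7, -124.9])]
```

```bash
cat >> h.py <<'E'
from scipy.spatial.transform import Rotation as Ro
def cur():
    from bench import sensors
    s=sensors.sense();return np.array(s["tool_pos"]),Ro.from_euler("xyz",s["tcp_rot"],degrees=True),s
def tilt(T,yaw=177.7):  # tool tilted T deg forward (rack +x), closing along rack y
    return Ro.from_euler("xyz",[180,0,yaw],degrees=True)*Ro.from_rotvec([0,-np.radians(T),0])
def plan(legs,start=None):
    """legs: (pos, Rot, rows, claw); prints rounded rows, tracks the rounded pose"""
    p,R,_=cur() if start is None else (*start,0)
    for q,Q,n,c in legs:
        q=np.array(q,float);out=[]
        for k in range(n):
            f=1/(n-k);w=(R.inv()*Q).as_rotvec()*f
            d=np.round(R.inv().apply((q-p)*f),1);w=np.round(w,3)
            p=p+R.apply(d);R=R*Ro.from_rotvec(w);out.append([*d.tolist(),*w.tolist(),c])
        print(",".join(str(o).replace(" ","") for o in out).replace(".0,",","))
    return p,R
E
python3 -c "
from h import *
plan([((470,150,280),tilt(0),10,0.3)])"
```

```text
[-40.1,-31.2,-4.9,-0,-0,-0.027,0.3],[-39.2,-32.3,-4.9,-0,-0,-0.027,0.3],[-38.3,-33.3,-4.9,-0,-0,-0.027,0.3],[-37.4,-34.3,-4.9,-0,-0,-0.028,0.3],[-36.5,-35.4,-4.9,-0,-0,-0.027,0.3],[-35.5,-36.3,-4.9,-0,-0,-0.028,0.3],[-34.5,-37.3,-5,-0,-0,-0.027,0.3],[-33.4,-38.2,-4.9,-0.001,-0,-0.028,0.3],[-32.4,-39.1,-5,-0,-0,-0.027,0.3],[-31.2,-40,-5,-0.001,-0.001,-0.028,0.3]
```

apply_moves:
  targets:
    - [-40, -31, -5, 0, 0, -0.027, 0.3]
    - [-39, -32, -5, 0, 0, -0.027, 0.3]
    - [-38, -33, -5, 0, 0, -0.027, 0.3]
    - [-37, -34, -5, 0, 0, -0.028, 0.3]
    - [-36, -35, -5, 0, 0, -0.027, 0.3]
    - [-35, -36, -5, 0, 0, -0.028, 0.3]
    - [-34, -37, -5, 0, 0, -0.027, 0.3]
    - [-33, -38, -5, 0, 0, -0.028, 0.3]
    - [-32, -39, -5, 0, 0, -0.027, 0.3]
    - [-31, -40, -5, 0, 0, -0.028, 0.3]
  force: 60

```text
time: 1.35
tool_pos: [467.7, 151.8, 281.1]
tcp_rot: [-180.0, -0.0, 177.8]
ft_force: [0.4, -0.0, 0.7]
finger_gap: 60.0
grip_force: 0.0
```

```bash
python3 -c "
from h import *
p,R,s=cur();print(s)
plan([((490,125,270),tilt(25),3,0.5)])"
```

```text
{'time': 1.35, 'joint_pos': array([ 1.20067187e+01, -1.03811451e+01,  9.76559919e+01,  5.60644123e-03,
        9.27480922e+01, -7.57649526e+01]), 'qd': array([-4.53338762e+01,  1.46427115e+01, -1.68014717e+01,  1.62674986e-02,
        2.17200813e+00, -5.78076733e+01]), 'joint_efforts': array([  4.3682684 , -43.56032968, -48.78641725,  -0.1658105 ,
         0.23182231,   2.09997274]), 'tool_pos': array([467.68959306, 151.84940994, 281.13921444]), 'tcp_rot': array([-1.79999787e+02, -2.36117052e-02,  1.77771939e+02]), 'ft_force': array([ 0.44086385, -0.02014332,  0.68351599]), 'wrist_torque': array([ 0.02967665, -0.03270874, -0.00163769]), 'grip_force': 0.0, 'finger_gap': 60.01606367868624}
[-7.8,-8.7,3.7,0,-0.146,0,0.5],[-7.1,-8.6,4.8,0,-0.145,0.001,0.5],[-6.4,-8.7,5.8,0,-0.146,0,0.5]
```

```bash
cat >> h.py <<'E'
AX=tilt(35).apply([0,0,-1])           # pin axis, foot->head
TOP={1:(571.2,112,129.8),2:(569.1,56.5,129.8),3:(567,0.5,129.8),4:(564.8,-55.5,129.8)}
def G(i,s,dy=0): return np.array(TOP[i])-34*AX+s*AX+[0,dy,0]
E
python3 -c "
from h import *
print(AX,G(1,0))
plan([((490,118,250),tilt(20),3,0.52),(G(1,80),tilt(35),3,.52),(G(1,80),tilt(35),1,.52)])"
```

```text
[-0.57311436  0.02301865  0.81915204] [590.68588825 111.21736588 101.94883049]
[-7.9,-11,10.4,0,-0.116,0,0.52],[-6.6,-11,11.2,0,-0.117,0.001,0.52],[-5.3,-11,11.9,0,-0.116,0,0.52]
[-7.8,-0.9,32.1,0,-0.087,0,0.52],[-5,-0.9,32.7,0,-0.088,0,0.52],[-2.1,-0.9,33,0,-0.087,0,0.52]
[-0,-0,-0,0,-0,0,0.52]
```

apply_moves:
  targets:
    - [-8, -11, 10, 0, -0.116, 0, 0.52]
    - [-7, -11, 11, 0, -0.117, 0, 0.52]
    - [-5, -11, 12, 0, -0.116, 0, 0.52]
    - [-8, -1, 32, 0, -0.087, 0, 0.52]
    - [-5, -1, 33, 0, -0.088, 0, 0.52]
    - [-2, -1, 33, 0, -0.087, 0, 0.52]
    - [0, 0, 0, 0, 0, 0, 0.52]
    - [0, 0, 0, 0, 0, 0, 0.52]

```text
time: 2.35
tool_pos: [545.0, 114.4, 169.3]
tcp_rot: [180.0, 35.0, 177.7]
ft_force: [0.5, -0.2, 0.6]
finger_gap: 40.8
grip_force: 0.0
```

```bash
python3 -c "
from h import *
import cv2
p,R,s=cur();print(p,s['tcp_rot'],s['joint_pos'],G(1,80))
c=optics.get_calibration('wrist');im=optics.snapshot('wrist')
print(c)
P=np.array(c['pose']);k=np.array(c['camera_matrix']);f=k[0,0]
im=im[:,:,::-1].copy()
def pr(q):
    v=P[:3,:3].T@(np.array(q)-P[:3,3]);t=np.arctan2(np.hypot(*v[:2]),v[2]);a=np.arctan2(v[1],v[0]);return k[0,2]+f*t*np.cos(a),k[1,2]+f*t*np.sin(a)
big=cv2.resize(im,(800,600),interpolation=cv2.INTER_CUBIC)
for i in TOP:
    u,v=pr(TOP[i]);print(i,u,v);cv2.circle(big,(int(u/.64),int(v/.64)),4,(0,0,255),1)
cv2.imwrite('pics/w1.png',big)
plan([(G(1,0),tilt(35),4,0.52)])"
```

```text
[544.96773873 114.39689086 169.3179113 ] [179.9887381   34.97367689 177.71148487] [ 11.8268906  -28.22090372 130.19624777 -11.49871201  44.44988814
 -70.0943226 ] [544.83673942 113.05885793 167.48099404]
{'camera_matrix': array([[297.31863964,   0.        , 256.08865904],
       [  0.        , 297.31863964, 193.69502833],
       [  0.        ,   0.        ,   1.        ]]), 'pose': array([[ 4.08387738e-02,  6.04611851e-01,  7.95472629e-01,
         3.98740016e+02],
       [ 9.99165508e-01, -2.52651330e-02, -3.20929902e-02,
         1.19828535e+02],
       [ 6.93919593e-04,  7.96119452e-01, -6.05139105e-01,
         2.41292176e+02],
       [ 0.00000000e+00,  0.00000000e+00,  0.00000000e+00,
         1.00000000e+00]])}
1 254.84858375194187 216.44270851717738
2 176.42542089700345 216.071033459477
3 107.26268829754724 214.85479154981647
4 51.95942170803568 213.16611171055635
[0.6,-0.4,20.5,0,0,-0,0.52],[0.6,-0.4,20.5,0,0,-0,0.52],[0.6,-0.4,20.5,0,0.001,-0,0.52],[0.6,-0.3,20.4,0.001,0,-0,0.52]
```

View pics/w1.png

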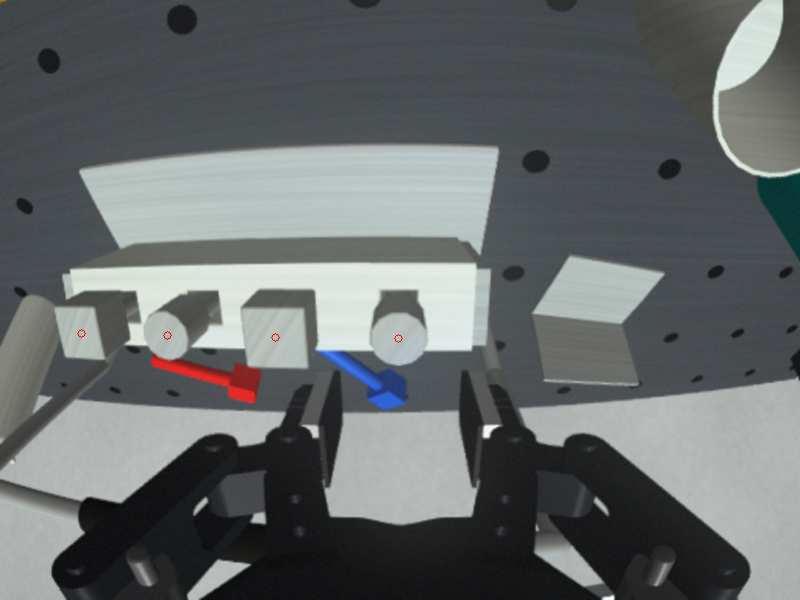

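The wrist view shows the predicted head positions (red circles) landing on the faces: round 1 at (398,338), midway between the open pads, and square 2 at (278,335). I'll go in and grip.

apply_moves:
  targets:
    - [0.5, -0.4, 20.5, 0, 0, 0, 0.52]
    - [0.5, -0.4, 20.5, 0, 0, 0, 0.52]
    - [0.5, -0.4, 20.5, 0, 0, 0, 0.52]
    - [0.5, -0.3, 20.5, 0, 0, 0, 0.52]
    - [0, 0, 0, 0, 0, 0, 1]
    - [0, 0, 0, 0, 0, 0, 1]
    - [0, 0, 0, 0, 0, 0, 1]
    - [0, 0, -12, 0, 0, 0, 1]
  force: 60

```text
time: 3.4
tool_pos: [583.3, 111.3, 110.2]
tcp_rot: [180.0, 35.1, 177.7]
ft_force: [1.5, 0.4, -1.1]
finger_gap: 24.6
grip_force: 58.9
```

```bash
python3 -c "
from h import *
p,R,s=cur();print(p,s['finger_gap'],s['grip_force'],s['ft_force'])
tin=np.array([456,294,0])
# foot to TCP: pin length 125-34=91 along tool
def tp(x,z,T): 
    R=tilt(T);return tin+R.apply([-x,0,0])*[1,1,0]*0+[x,0,z]-91*R.apply([0,0,1])
a=p-R.apply([0,0,1])*90
print(a)
st=plan([(a,R,3,1),((470,220,250),tilt(22),4,1),(tp(-24,40,12)+[0,0,60],tilt(12),2,1),(tp(-24,5.5,12),tilt(12),3,1)])
print(tp(-24,5.5,12))
"
```

```text
[583.33845886 111.29329066 110.21838563] 24.62832645104171 58.936516642570496 [ 1.48394995  0.38375863 -1.05413972]
[531.69104243 113.33953234 183.89577206]
[0,-0,-30,0,0,0,1],[0,-0,-30,0,0,0,1],[0,-0,-30,0,0,0,1]
[4,26,-23,0,0.057,0,1],[5.3,26,-22.7,0,0.057,0,1],[6.6,26.1,-22.4,0,0.057,0,1],[7.8,26,-22,0,0.057,0,1]
[39.2,36.2,17.1,0,0.087,0,1],[37.5,36.3,20.4,0,0.087,0,1]
[6.6,-0,30.8,0,0,0,1],[6.5,-0,30.8,0,0,0,1],[6.6,-0,30.9,0,0,0,1]
[413.09527815 294.75929206  94.51143167]
```

apply_moves:
  targets:
    - [0, 0, -30, 0, 0, 0, 1]
    - [0, 0, -30, 0, 0, 0, 1]
    - [0, 0, -30, 0, 0, 0, 1]
    - [4, 26, -23, 0, 0.057, 0, 1]
    - [5, 26, -23, 0, 0.057, 0, 1]
    - [6.5, 26, -22, 0, 0.057, 0, 1]
    - [8, 26, -22, 0, 0.057, 0, 1]
    - [38, 36, 17, 0, 0.087, 0, 1]
    - [36, 36, 20, 0, 0.087, 0, 1]
    - [0, 0, 0, 0, 0, 0, 1]

```text
time: 4.65
tool_pos: [413.2, 295.2, 187.5]
tcp_rot: [-179.9, 11.7, 177.9]
ft_force: [0.9, -0.1, -1.2]
finger_gap: 24.6
grip_force: 59.5
```

```bash
cat >> h.py <<'E'
def foot(pos,T,L=91): # TCP for a pin whose foot is at pos
    return np.array(pos,float)-L*tilt(T).apply([0,0,1])
E
python3 -c "
from h import *
import cv2
p,R,s=cur();print(p,s['tcp_rot'],s['finger_gap'],s['grip_force'],s['ft_force'],p+91*R.apply([0,0,1]))
im=optics.snapshot('scene')[130:220,200:350,::-1]
cv2.imwrite('pics/s2.png',cv2.resize(im,None,fx=5,fy=5,interpolation=cv2.INTER_CUBIC))
plan([(foot((434,294,9),12),tilt(12),3,1)])
"
```

```text
[413.19427814 295.23109351 187.48615059] [-179.89296681   11.69152528  177.9019024 ] 24.646225982870234 59.47115957736969 [ 0.93510048 -0.11539216 -1.18850473] [431.61612344 294.38609822  98.37430177]
[6.1,0.1,29.7,-0,-0.001,0.001,1],[6.1,0.1,29.7,-0,-0,0.001,1],[6.2,0.1,29.7,-0.001,-0.001,0.001,1]
```

View pics/s2.png

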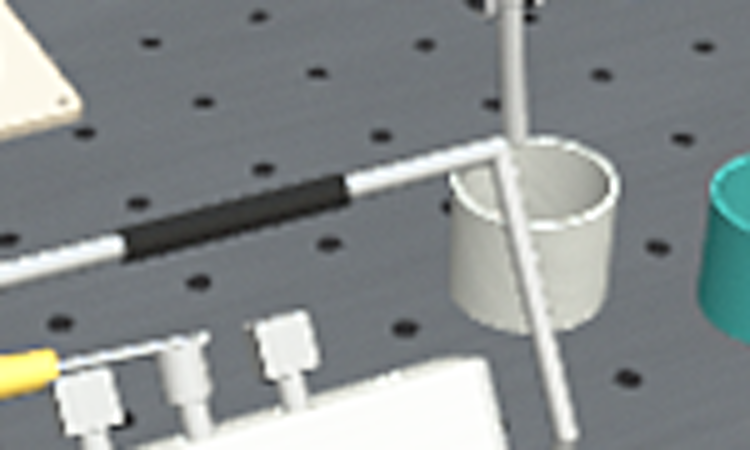

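The crop shows the pin hanging over the tin's robot-side rim at about (515,135), and the other three are undisturbed. I'll lower it in.

apply_moves:
  targets:
    - [6, 0, 30, 0, 0, 0, 1]
    - [6, 0, 30, 0, 0, 0, 1]
    - [6, 0, 28, 0, 0, 0, 1]
    - [0, 0, 0, 0, 0, 0, 1]
    - [0.4, 0, 2, 0, 0, 0, 1]
    - [0, 0, 0, 0, 0, 0, 1]

```text
time: 5.45
tool_pos: [417.5, 294.6, 100.0]
tcp_rot: [179.9, 12.1, 177.7]
ft_force: [-0.0, 0.1, -1.0]
finger_gap: 24.7
grip_force: 59.6
```

apply_moves:
  targets:
    - [0.4, 0, 2, 0, 0, 0, 1]
    - [0.4, 0, 1.5, 0, 0, 0, 1]
    - [0, 0, 0, 0, 0, 0, 1]

```text
time: 5.82
tool_pos: [416.1, 294.0, 94.2]
tcp_rot: [-180.0, 12.0, 177.7]
ft_force: [-0.2, 0.5, -2.1]
finger_gap: 24.5
grip_force: 59.6
```

apply_moves:
  targets:
    - [0.2, 0, 1, 0, 0, 0, 1]
    - [0, 0, 0, 0, 0, 0, 1]
    - [0, 0, 0, 0, 0, 0, 1]

```text
time: 6.2
tool_pos: [416.2, 294.0, 93.3]
tcp_rot: [-180.0, 12.0, 177.7]
ft_force: [0.1, 0.6, -1.6]
finger_gap: 24.5
grip_force: 59.6
```

apply_moves:
  targets:
    - [0.3, 0, 1.5, 0, 0, 0, 1]
    - [0.3, 0, 1.5, 0, 0, 0, 1]
    - [0, 0, 0, 0, 0, 0, 1]

```text
time: 6.58
tool_pos: [416.3, 294.1, 90.4]
tcp_rot: [180.0, 12.0, 177.7]
ft_force: [0.4, 0.2, -0.8]
finger_gap: 24.5
grip_force: 59.8
```

apply_moves:
  targets:
    - [0.1, 0, 0.7, 0, 0, 0, 1]
    - [0, 0, 0, 0, 0, 0, 0.6]
    - [0, 0, 0, 0, 0, 0, 0.5]
    - [0, 0, -10, 0, 0, 0, 0.5]
    - [0, 0, -30, 0, 0, 0, 0.5]
    - [0, 0, -50, 0, 0.02, 0, 0.5]

```text
time: 7.32
tool_pos: [396.0, 293.9, 177.1]
tcp_rot: [-179.9, 10.6, 177.8]
ft_force: [0.6, 0.8, 0.2]
finger_gap: 42.5
grip_force: 0.0
```

```bash
python3 -c "
from h import *
import cv2
p,R,s=cur();print(p,s['tcp_rot'])
im=optics.snapshot('scene')[110:250,200:350,::-1]
cv2.imwrite('pics/s3.png',cv2.resize(im,None,fx=4,fy=4,interpolation=cv2.INTER_CUBIC))
plan([((470,150,250),tilt(22),3,.52),(G(3,75),tilt(35),4,.52),(G(3,0),tilt(35),3,.52)])
"
```

```text
[395.95762815 293.91581564 177.07292906] [-179.86511618   10.63138228  177.75262398]
[-29.3,-47.8,-16.1,0.002,-0.063,-0,0.52],[-30.2,-47.8,-14.1,0.002,-0.064,-0,0.52],[-31.1,-47.8,-12.1,0.001,-0.063,-0,0.52]
[-10.3,-36.4,27.5,-0,-0.057,-0,0.52],[-8.7,-36.4,28.1,-0,-0.057,-0,0.52],[-7.1,-36.3,28.5,-0,-0.057,-0,0.52],[-5.6,-36.4,28.9,-0,-0.056,-0,0.52]
[0,0,25,-0,-0,-0,0.52],[0,0,25,-0,-0,-0,0.52],[0,0,25,-0,-0,-0,0.52]
```

View pics/s3.png

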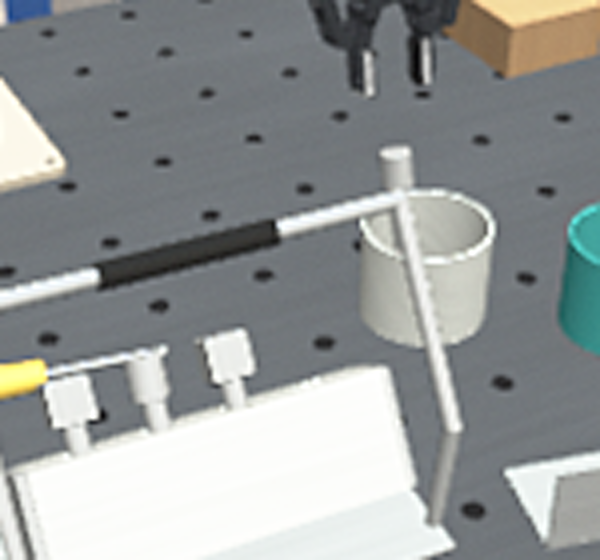

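The crop shows pin 1 standing in the tin, leaning on its rim with its head at (397,155), and the tin upright. Next is round pin 3.

apply_moves:
  targets:
    - [-29, -48, -16, 0.002, -0.063, 0, 0.52]
    - [-30, -48, -14, 0.002, -0.064, 0, 0.52]
    - [-31, -48, -12, 0.001, -0.063, 0, 0.52]
    - [-10, -36, 27.5, 0, -0.057, 0, 0.52]
    - [-9, -36, 28, 0, -0.057, 0, 0.52]
    - [-7, -36, 28, 0, -0.057, 0, 0.52]
    - [-5.5, -36, 28, 0, -0.056, 0, 0.52]
    - [0, 0, 0, 0, 0, 0, 0.53]
    - [0, 0, 0, 0, 0, 0, 0.53]

```text
time: 8.5
tool_pos: [540.9, 0.4, 156.9]
tcp_rot: [-179.7, 34.7, 177.8]
ft_force: [-0.4, 0.4, 0.1]
finger_gap: 40.2
grip_force: 0.0
```

```bash
python3 -c "
from h import *
p,R,s=cur();print(p,s['tcp_rot'],G(3,75))
plan([(G(3,0),tilt(35),4,.53)])
"
```

```text
[5.40894078e+02 4.28887054e-01 1.56928157e+02] [-179.68473623   34.74254594  177.77891798] [543.50231122   1.44376467 163.38523382]
[-1.5,0.4,17.8,-0.001,-0.001,0,0.53],[-1.5,0.3,17.8,-0.001,-0.001,0,0.53],[-1.5,0.3,17.8,-0.001,-0.001,0.001,0.53],[-1.5,0.3,17.8,-0.002,-0.001,0,0.53]
```

apply_moves:
  targets:
    - [-1.5, 0.4, 18, 0, 0, 0, 0.53]
    - [-1.5, 0.3, 18, 0, 0, 0, 0.53]
    - [-1.5, 0.3, 18, 0, 0, 0, 0.53]
    - [-1.5, 0.3, 18, 0, 0, 0, 0.53]
    - [0, 0, 0, 0, 0, 0, 1]
    - [0, 0, 0, 0, 0, 0, 1]
    - [0, 0, 0, 0, 0, 0, 1]
  force: 60

```text
time: 9.38
tool_pos: [586.8, -0.0, 101.2]
tcp_rot: [-179.7, 34.8, 177.9]
ft_force: [-0.1, 0.1, -1.6]
finger_gap: 24.8
grip_force: 58.7
```

```bash
python3 -c "
from h import *
p,R,s=cur();print(p,s['tcp_rot'],s['finger_gap'],G(3,0))
a=p-R.apply([0,0,1])*99
print(foot((474,294,110),0))
plan([(a,R,3,1),((490,110,260),tilt(18),4,1),(foot((474,293,115),0),tilt(0),4,1)])
"
```

```text
[ 5.86751662e+02 -3.21192821e-02  1.01190309e+02] [-179.66086135   34.76950928  177.87405723] 24.83018903053016 [ 5.86485888e+02 -2.82634119e-01  1.01948830e+02]
[474. 294. 201.]
[0,0,-33,0,0,0,1],[-0,0,-33,-0,0,0,1],[-0,0,-33,-0,0,0,1]
[-1.9,26.3,-22.4,-0.001,0.073,0,1],[-0.3,26.3,-22.4,-0.001,0.073,0.001,1],[1.3,26.4,-22.4,-0.001,0.073,0,1],[3,26.4,-22.2,-0.002,0.074,0.001,1]
[9.7,45.5,11.1,0,0.078,-0,1],[8.8,45.6,11.8,0,0.079,-0,1],[7.9,45.5,12.4,0,0.078,-0,1],[6.9,45.6,13,0,0.079,-0,1]
```

apply_moves:
  targets:
    - [0, 0, -33, 0, 0, 0, 1]
    - [0, 0, -33, 0, 0, 0, 1]
    - [0, 0, -33, 0, 0, 0, 1]
    - [0, 0, -33, 0, 0, 0, 1]
    - [-8, 22, -18, 0, 0.073, 0, 1]
    - [-8, 28, -14, 0, 0.073, 0, 1]
    - [-10, 28, -12, 0, 0.073, 0, 1]
    - [-10, 28, -12, 0, 0.073, 0, 1]
    - [10, 45, 11, 0, 0.078, 0, 1]
    - [9, 45, 12, 0, 0.079, 0, 1]
    - [8, 45, 12, 0, 0.078, 0, 1]
    - [7, 45, 12, 0, 0.079, 0, 1]
    - [0, 0, 0, 0, 0, 0, 1]

```text
time: 11.0
tool_pos: [502.4, 291.9, 217.1]
tcp_rot: [-179.6, -0.3, 177.8]
ft_force: [0.1, -0.2, -2.1]
finger_gap: 24.6
grip_force: 60.2
```

```bash
python3 -c "
from h import *
p,R,s=cur();print(p,s['tcp_rot'],s['finger_gap'],s['ft_force'])
plan([(foot((476,294,100),0),tilt(0),2,1),(foot((476,294,8),0),tilt(0),4,1)])
"
```

```text
[502.43220414 291.90362908 217.08388759] [-179.63640999   -0.31363754  177.79146681] 24.577180674759525 [ 0.14549006 -0.18076849 -2.0839942 ]
[13.2,0.6,13.1,-0.003,-0.003,0.001,1],[13.2,0.6,13.1,-0.003,-0.002,0.001,1]
[-0,0,23,-0,-0,-0,1],[-0,0,23,-0,-0,-0,1],[-0,0,23,-0,-0,-0,1],[-0.1,0,23,-0,-0,-0,1]
```

apply_moves:
  targets:
    - [13, 0.6, 13, 0, 0, 0, 1]
    - [13, 0.6, 13, 0, 0, 0, 1]
    - [0, 0, 23, 0, 0, 0, 1]
    - [0, 0, 23, 0, 0, 0, 1]
    - [0, 0, 23, 0, 0, 0, 1]
    - [0, 0, 20, 0, 0, 0, 1]
    - [0, 0, 3, 0, 0, 0, 1]
    - [0, 0, 2, 0, 0, 0, 1]
    - [0, 0, 0, 0, 0, 0, 1]

```text
time: 12.12
tool_pos: [478.4, 291.7, 101.0]
tcp_rot: [-179.8, 0.1, 177.6]
ft_force: [0.2, 0.4, -1.1]
finger_gap: 24.8
grip_force: 60.3
```

apply_moves:
  targets:
    - [0, 0, 2, 0, 0, 0, 1]
    - [0, 0, 2, 0, 0, 0, 1]
    - [0, 0, 2, 0, 0, 0, 1]
    - [0, 0, 0, 0, 0, 0, 1]

```text
time: 12.62
tool_pos: [477.6, 291.4, 93.7]
tcp_rot: [-179.7, -0.0, 177.6]
ft_force: [0.5, 0.5, -1.6]
finger_gap: 24.8
grip_force: 60.3
```

apply_moves:
  targets:
    - [0, 0, 1, 0, 0, 0, 1]
    - [0, 0, 1, 0, 0, 0, 1]
    - [0, 0, 0, 0, 0, 0, 1]

```text
time: 13.0
tool_pos: [477.7, 291.4, 91.9]
tcp_rot: [-179.7, -0.0, 177.6]
ft_force: [-0.4, -0.0, -2.2]
finger_gap: 24.6
grip_force: 60.3
```

apply_moves:
  targets:
    - [0, 0, 1, 0, 0, 0, 1]
    - [0, 0, 1, 0, 0, 0, 1]
    - [0, 0, 0, 0, 0, 0, 1]

```text
time: 13.38
tool_pos: [478.4, 291.7, 91.1]
tcp_rot: [-179.8, 0.1, 177.6]
ft_force: [-1.4, -0.3, 6.0]
finger_gap: 24.8
grip_force: 61.0
```

apply_moves:
  targets:
    - [0, 0, 1, 0, 0, 0, 1]
    - [0, 0, 1, 0, 0, 0, 1]
    - [0, 0, 0, 0, 0, 0, 1]

```text
time: 13.75
tool_pos: [479.4, 291.9, 91.0]
tcp_rot: [-179.8, 0.2, 177.6]
ft_force: [-3.6, -3.7, 15.6]
finger_gap: 24.4
grip_force: 62.2
```

apply_moves:
  targets:
    - [0, 0, -2, 0, 0, 0, 1]
    - [0, 0, 0, 0, 0, 0, 0.65]
    - [0, 0, 0, 0, 0, 0, 0.5]
    - [0, 0, -8, 0, 0, 0, 0.48]
    - [0, 0, -40, 0, 0, 0, 0.48]
    - [0, 0, -60, 0, 0, 0, 0.48]

```text
time: 14.5
tool_pos: [476.3, 291.2, 197.2]
tcp_rot: [-179.6, -0.2, 177.6]
ft_force: [1.2, 0.1, 1.1]
finger_gap: 44.4
grip_force: 0.0
```

```bash
python3 -c "
from h import *
import cv2
p,R,s=cur();print(p,s['tcp_rot'],s['joint_pos'])
a=cv2.resize(np.ascontiguousarray(optics.snapshot('scene')[110:250,200:350,::-1]),None,fx=3.2,fy=3.2,interpolation=cv2.INTER_CUBIC)
b=cv2.resize(np.ascontiguousarray(optics.snapshot('top')[190:280,110:200,::-1]),(320,448),interpolation=cv2.INTER_CUBIC)
cv2.imwrite('pics/s4.png',cv2.hconcat([cv2.resize(a,(470,448)),b]))
plan([((475,110,260),tilt(15),5,.48),(G(4,75),tilt(35),6,.48)])
"
```

```text
[476.25699467 291.19831449 197.19690843] [-179.59549275   -0.23648275  177.64243548] [ 26.33872268   2.47438201  94.13334363  -0.24269665  83.79399727
 -61.27746535]
[-0.3,-36.8,-10.7,0,-0.05,-0,0.48],[-0.9,-36.8,-10.6,0,-0.05,-0,0.48],[-1.4,-36.8,-10.6,0,-0.05,-0,0.48],[-1.9,-36.8,-10.5,0.001,-0.05,-0.001,0.48],[-2.3,-36.8,-10.4,0,-0.05,-0,0.48]
[-7.6,-27,18.7,0,-0.058,-0,0.48],[-6.5,-26.9,19.1,0,-0.058,-0,0.48],[-5.4,-27,19.4,0,-0.058,-0,0.48],[-4.2,-26.9,19.7,0,-0.059,-0,0.48],[-3,-27,20,0,-0.058,-0,0.48],[-1.9,-26.9,20.1,0,-0.059,-0,0.48]
```

View pics/s4.png

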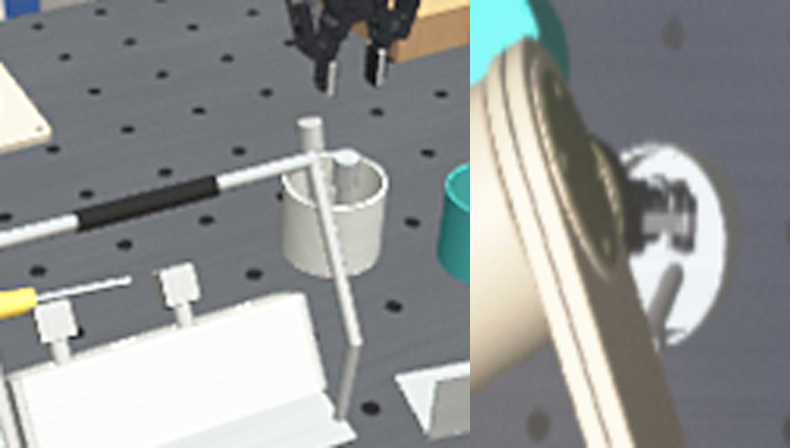

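Pin 3 shows at (347,160) in the left crop, upright inside the tin, while pin 1 leans on the rim. Both round pins are done, so next is square pin 4.

apply_moves:
  targets:
    - [0, -37, -11, 0, -0.05, 0, 0.48]
    - [-1, -37, -11, 0, -0.05, 0, 0.48]
    - [-1.5, -37, -11, 0, -0.05, 0, 0.48]
    - [-2, -37, -11, 0, -0.05, 0, 0.48]
    - [-2.5, -37, -11, 0, -0.05, 0, 0.48]
    - [-7, -27, 17, 0, -0.058, 0, 0.48]
    - [-6, -27, 17, 0, -0.058, 0, 0.48]
    - [-5, -27, 17, 0, -0.058, 0, 0.48]
    - [-4, -27, 18, 0, -0.059, 0, 0.48]
    - [-3, -27, 18, 0, -0.058, 0, 0.48]
    - [-2, -27, 18, 0, -0.059, 0, 0.48]
    - [0, 0, 0, 0, 0, 0, 0.48]

```text
time: 16.1
tool_pos: [529.2, -59.1, 166.3]
tcp_rot: [-179.7, 34.2, 177.6]
ft_force: [-0.6, 0.2, -0.6]
finger_gap: 44.3
grip_force: 0.0
```

```bash
python3 -c "
from h import *
p,R,s=cur();print(p,s['tcp_rot'],G(4,75))
plan([(G(4,0),tilt(35),4,.48)])
"
```

```text
[529.22077083 -59.07838039 166.33827458] [-179.71068761   34.2417857   177.62899254] [541.30231122 -54.55623533 163.38523382]
[-2.3,1.4,21,-0.001,-0.003,-0,0.48],[-2.2,1.3,21,-0.002,-0.003,-0,0.48],[-2.2,1.3,21.1,-0.001,-0.004,-0,0.48],[-2.1,1.3,21,-0.002,-0.003,-0.001,0.48]
```

apply_moves:
  targets:
    - [-9, 5.4, 2, 0, -0.013, 0, 0.48]
    - [0, 0, 27, 0, 0, 0, 0.48]
    - [0, 0, 27, 0, 0, 0, 0.48]
    - [0, 0, 28, 0, 0, 0, 0.48]
    - [0, 0, 0, 0, 0, 0, 0.48]
    - [0, 0, 0, 0, 0, 0, 1]
    - [0, 0, 0, 0, 0, 0, 1]
    - [0, 0, 0, 0, 0, 0, 1]
  force: 60

```text
time: 17.1
tool_pos: [586.9, -54.8, 106.0]
tcp_rot: [-179.6, 35.2, 177.8]
ft_force: [0.8, -0.2, -0.2]
finger_gap: 29.3
grip_force: 58.8
```

```bash
python3 -c "
from h import *
p,R,s=cur();print(p,s['tcp_rot'],s['finger_gap'],G(4,0))
a=p-R.apply([0,0,1])*132
print(foot((517,-268,80),28))
plan([(a,R,4,1),((500,-110,250),tilt(30),2,1),(foot((514,-270,90),25),tilt(25),4,1)])
"
```

```text
[586.89521777 -54.84548953 106.03176708] [-179.6440893    35.23687211  177.84924592] 29.293238258920066 [584.28588825 -56.28263412 101.94883049]
[ 474.31250477 -266.28549308  160.34823095]
[-0,0,-33,0,0,0,1],[0,0,-33,0,0,0,1],[0,-0,-33,0,0,0,1],[0,-0,-33,0,0,0,1]
[-6.9,-29.7,-17.1,-0.002,0.046,0.001,1],[-6.2,-29.7,-17.4,-0.003,0.045,0.001,1]
[13.6,-39.8,14.5,0,0.022,-0,1],[13.3,-39.8,14.8,0,0.022,-0,1],[13,-39.8,15.1,0,0.022,-0,1],[12.6,-39.9,15.4,0,0.022,-0,1]
```

apply_moves:
  targets:
    - [0, 0, -33, 0, 0, 0, 1]
    - [0, 0, -33, 0, 0, 0, 1]
    - [0, 0, -33, 0, 0, 0, 1]
    - [0, 0, -33, 0, 0, 0, 1]
    - [-7, -30, -17, 0, 0.046, 0, 1]
    - [-6, -30, -17, 0, 0.045, 0, 1]
    - [14, -40, 14, 0, 0.022, 0, 1]
    - [13, -40, 15, 0, 0.022, 0, 1]
    - [13, -40, 15, 0, 0.022, 0, 1]
    - [13, -40, 15, 0, 0.022, 0, 1]
    - [0, 0, 0, 0, 0, 0, 1]

```text
time: 18.48
tool_pos: [472.8, -272.0, 170.4]
tcp_rot: [-179.8, 24.7, 177.5]
ft_force: [-0.3, 1.3, -1.4]
finger_gap: 29.3
grip_force: 62.1
```

```bash
python3 -c "
from h import *
p,R,s=cur();print(p,s['tcp_rot'],s['finger_gap'],s['joint_pos'],s['ft_force'],p+89*R.apply([0,0,1]))
plan([(foot((516,-266,80),25,89),tilt(25),2,1),(foot((516,-266,14),25,89),tilt(25),3,1)])
"
```

```text
[ 472.78897166 -271.9726016   170.36421389] [-179.79123565   24.70888753  177.52797392] 29.345304318653294 [ -46.56808058  -18.89619465  119.84057226   19.05753422   61.98504016
 -140.52965981] [-0.30408343  1.31271021 -1.39965512] [ 509.94282869 -273.90118394   89.51329256]
[-0.4,3.9,5.5,-0.002,-0.003,-0.001,1],[-0.3,3.8,5.5,-0.003,-0.002,-0.002,1]
[9.3,0,19.9,0,-0,0,1],[9.3,0,20,0,-0,0,1],[9.2,0,19.9,0,-0,0,1]
```

```bash
python3 -c "
from h import *
Y=170
def ft(pos,T,L=89): return np.array(pos,float)-L*tilt(T,Y).apply([0,0,1])
plan([(ft((514,-288,80),25),tilt(25,Y),3,1),(ft((516,-288,14),25),tilt(25,Y),3,1)])
"
```

```text
[-0,-3.1,3.6,0.017,-0.002,0.04,1],[-0.2,-3,3.6,0.017,-0.001,0.04,1],[-0.2,-3,3.7,0.018,-0.002,0.039,1]
[8.7,0.1,20.2,-0,0,0,1],[8.7,0.2,20.2,-0,0,0,1],[8.7,0.1,20.3,-0,0,0,1]
```

apply_moves:
  targets:
    - [0, -3, 3.5, 0.017, -0.002, 0.04, 1]
    - [0, -3, 3.5, 0.017, -0.001, 0.04, 1]
    - [0, -3, 3.5, 0.018, -0.002, 0.039, 1]
    - [9, 0, 20, 0, 0, 0, 1]
    - [9, 0, 20, 0, 0, 0, 1]
    - [8, 0, 18, 0, 0, 0, 1]
    - [0, 0, 0, 0, 0, 0, 1]

```text
time: 19.35
tool_pos: [478.4, -278.2, 97.9]
tcp_rot: [180.0, 25.1, 170.2]
ft_force: [-0.5, 0.4, -1.8]
finger_gap: 29.2
grip_force: 62.2
```

```bash
python3 -c "
from h import *
import cv2
p,R,s=cur();print(p,s['tcp_rot'],s['finger_gap'],s['joint_pos'],s['ft_force'],p+89*R.apply([0,0,1]))
a=cv2.resize(np.ascontiguousarray(optics.snapshot('scene')[150:290,70:210,::-1]),(400,400),interpolation=cv2.INTER_CUBIC)
b=cv2.resize(np.ascontiguousarray(optics.snapshot('top')[190:300,330:440,::-1]),(400,400),interpolation=cv2.INTER_CUBIC)
cv2.imwrite('pics/s5.png',cv2.hconcat([a,b]))
"
```

```text
[ 478.35715911 -278.20051262   97.94351317] [179.99157193  25.05756741 170.236307  ] 29.207572879222308 [ -44.83918104  -14.0702603   124.13433665   18.3994812    50.48498869
 -134.41163104] [-0.50745348  0.42672322 -1.82656537] [ 515.5074517  -284.57995729   17.31995305]
```

View pics/s5.png

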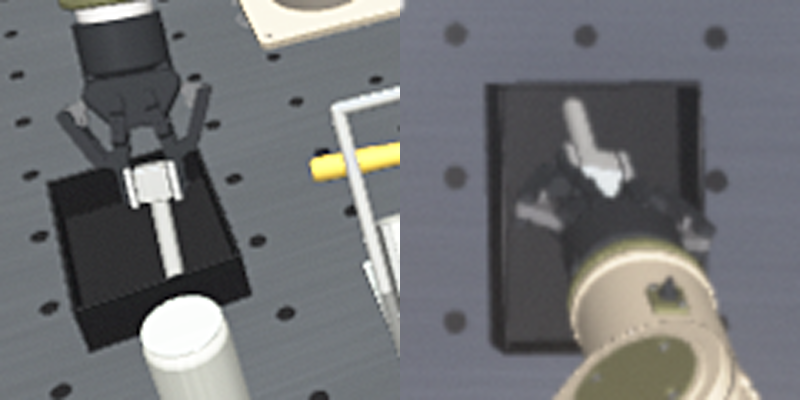

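The crops show the pin inside the bin, its foot near the far wall at about (175,270) left and (572,105) right. I'll lower it to the floor, then swing the pin flat at low grip.

apply_moves:
  targets:
    - [2.4, 0, 5.5, 0, 0, 0, 1]
    - [1.2, 0, 2.8, 0, 0, 0, 1]
    - [0.4, 0, 0.9, 0, 0, 0, 1]
    - [0.4, 0, 0.9, 0, 0, 0, 1]
    - [0, 0, 0, 0, 0, 0, 1]
  force: 40

```text
time: 20.08
tool_pos: [479.8, -280.2, 88.9]
tcp_rot: [-179.9, 25.2, 170.3]
ft_force: [-2.1, 1.1, 4.8]
finger_gap: 29.2
grip_force: 63.1
```

```bash
cat >> h.py <<'E'
def arc(a0,a1,n,T=25,Y=170,claw=1,r=110):
    p,R,_=cur();b=tilt(90,Y).apply([0,0,-1])*[1,1,0]  # back, towards robot
    e=lambda a:r*(np.sin(np.radians(a))*b+np.cos(np.radians(a))*np.array([0,0,1]))
    return plan([(p+e(a)-e(a0),tilt(T,Y),1,claw) for a in np.linspace(a0,a1,n+1)[1:]])
E
python3 -c "
from h import *
print(arc(25,73,12)[0])"
```

```text
[7.7,0,0.2,-0,0.004,0.004,1]
[7.6,0,0.8,-0,0,0,1]
[7.6,0,1.4,-0,0,0,1]
[7.4,0,1.8,-0,0,0,1]
[7.3,0,2.4,-0,0,0,1]
[7.1,0,2.9,-0,0,0,1]
[6.9,0,3.3,-0,0,0,1]
[6.7,0,3.9,-0,0,0,1]
[6.4,0,4.3,-0,0,0,1]
[6,0,4.7,-0,0,0,1]
[5.7,0,5.1,-0,0,0,1]
[5.3,0,5.6,-0,0,0,1]
[ 422.04593179 -270.04049866   21.30808263]
```

apply_moves:
  targets:
    - [7.5, 0, 0.5, 0, 0, 0, 1]
    - [7.5, 0, 1, 0, 0, 0, 1]
    - [7.5, 0, 1.5, 0, 0, 0, 1]
    - [7.5, 0, 2, 0, 0, 0, 1]
    - [7.5, 0, 2.5, 0, 0, 0, 1]
    - [7, 0, 3, 0, 0, 0, 1]
    - [0, 0, 0, 0, 0, 0, 1]
  force: 20

```text
time: 20.95
tool_pos: [444.8, -275.4, 61.6]
tcp_rot: [-179.7, 25.4, 170.3]
ft_force: [-6.2, 0.9, 12.1]
finger_gap: 29.3
grip_force: 67.5
```

```bash
python3 -c "
from h import *
import cv2
p,R,s=cur();print(p,s['tcp_rot'],s['finger_gap'],s['joint_pos'],s['ft_force'],s['grip_force'])
a=cv2.resize(np.ascontiguousarray(optics.snapshot('scene')[160:280,80:200,::-1]),(400,400),interpolation=cv2.INTER_CUBIC)
b=cv2.resize(np.ascontiguousarray(optics.snapshot('top')[190:300,330:440,::-1]),(400,400),interpolation=cv2.INTER_CUBIC)
cv2.imwrite('pics/s6.png',cv2.hconcat([a,b]))
"
```

```text
[ 444.83070509 -275.35942021   61.5622303 ] [-179.73637702   25.36070856  170.26436025] 29.324239706679073 [ -48.04885341  -16.00915565  130.04735478   20.86443059   47.34268197
 -139.96577637] [-6.18545531  0.94740693 12.11013644] 67.45731711387634
```

View pics/s6.png

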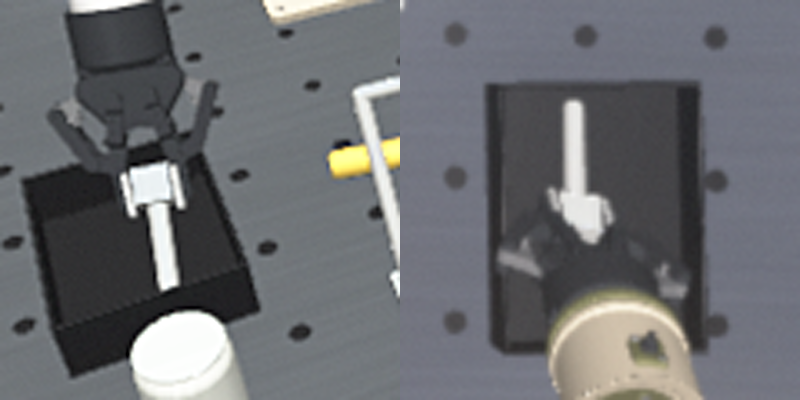

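It works: the foot stayed at (572,105) in the top crop, the pin is swinging down in the grip and the bin has not moved. I'll continue the swing; that was the last picture I may view.

apply_moves:
  targets:
    - [7, 0, 3.5, 0, 0, 0, 1]
    - [6.5, 0, 4, 0, 0, 0, 1]
    - [6.5, 0, 4.5, 0, 0, 0, 1]
    - [6, 0, 4.5, 0, 0, 0, 1]
    - [5.5, 0, 5, 0, 0, 0, 1]
    - [5, 0, 5, 0, 0, 0, 1]
    - [0, 0, 0, 0, 0, 0, 1]
  force: 20

```text
time: 21.92
tool_pos: [422.9, -271.1, 20.8]
tcp_rot: [-179.8, 25.3, 170.2]
ft_force: [-2.5, -2.5, 3.7]
finger_gap: 29.0
grip_force: 67.3
```

apply_moves:
  targets:
    - [4, 0, 6, 0, 0, 0, 1]
    - [0, 0, 0, 0, 0, 0, 1]
    - [0, 0, 0, 0, 0, 0, 0.57]
    - [0, 0, 0, 0, 0, 0, 0.57]
    - [0, 0, -15, 0, 0, 0, 0.57]
    - [0, 0, -40, 0, 0, 0, 0.57]
    - [0, 0, -60, 0, 0, 0, 0.48]
    - [0, 0, -60, 0, 0, 0, 0.48]
  force: 60

```text
time: 22.92
tool_pos: [347.1, -256.0, 172.2]
tcp_rot: [-179.9, 25.1, 170.3]
ft_force: [1.3, -1.8, 2.1]
finger_gap: 44.2
grip_force: 0.0
```

```bash
python3 -c "
from h import *
p,R,s=cur();print(p,s['tcp_rot'],s['finger_gap'],s['grip_force'],s['joint_pos'],s['ft_force'])
plan([((440,-110,255),tilt(25),5,.48),((510,10,230),tilt(30),4,.48),(G(2,75),tilt(35),2,.48)])
# is the pin flat in the bin? bright-pixel extremes on the floor
import cv2
im=optics.snapshot('top');b=im[195:290,355:415].min(2)>150
n,l,st,ce=cv2.connectedComponentsWithStats(b.astype(np.uint8))
for i in range(1,n):
    if st[i,4]>15: print(st[i],[onz('top',355+st[i,0]+st[i,2]/2,195+v,19).round() for v in (st[i,1],st[i,1]+st[i,3])])
"
```

```text
[ 347.0978214  -255.97743687  172.17120834] [-179.94584434   25.0888786   170.26816594] 44.221034664572734 0.0 [ -59.48404278  -43.47900501  135.73912918   19.86393936   71.92976629
 -143.31423334] [ 1.28731859 -1.75166049  2.07517284]
[-19.1,31.9,-9.4,-0.011,0,-0.024,0.48],[-19.9,31.5,-9,-0.011,0,-0.023,0.48],[-20.6,31.2,-8.7,-0.011,0,-0.023,0.48],[-21.4,30.8,-8.3,-0.011,0.001,-0.024,0.48],[-22.1,30.3,-8,-0.012,0,-0.023,0.48]
[-12.1,30.7,12.6,0,-0.022,-0,0.48],[-11.8,30.7,12.8,0,-0.022,-0,0.48],[-11.5,30.7,13.1,0,-0.021,-0,0.48],[-11.3,30.7,13.3,0,-0.022,-0,0.48]
[2.1,24.4,37.3,0,-0.044,-0,0.48],[3.8,24.4,37.1,0,-0.043,-0.001,0.48]
[ 12  23  15  46 319] [array([ 518., -280.,   19.]), array([ 392., -280.,   19.])]
```

Image code shows the first square pin lying flat on the bin floor, x 392–518, y about −280. Now the last one.

apply_moves:
  targets:
    - [-19, 32, -9.5, -0.011, 0, -0.024, 0.48]
    - [-20, 31.5, -9, -0.011, 0, -0.023, 0.48]
    - [-20.5, 31, -9, -0.011, 0, -0.023, 0.48]
    - [-21.5, 31, -8.5, -0.011, 0, -0.024, 0.48]
    - [-22, 30, -8, -0.012, 0, -0.023, 0.48]
    - [-12, 31, 12.5, 0, -0.022, 0, 0.48]
    - [-12, 31, 13, 0, -0.022, 0, 0.48]
    - [-11.5, 31, 13, 0, -0.022, 0, 0.48]
    - [-11, 31, 13, 0, -0.022, 0, 0.48]
    - [2, 24, 28, 0, -0.044, 0, 0.48]
    - [4, 24, 28, 0, -0.043, 0, 0.48]
    - [0, 0, 0, 0, 0, 0, 0.48]

```text
time: 24.48
tool_pos: [534.3, 58.4, 174.3]
tcp_rot: [-179.9, 34.8, 177.9]
ft_force: [-0.0, -0.1, -1.2]
finger_gap: 44.3
grip_force: 0.0
```

```bash
python3 -c "
from h import *
p,R,s=cur();print(p,s['tcp_rot'],G(2,75))
plan([(G(2,75),tilt(35),1,.48),(G(2,0)-[0,0,0],tilt(35),3,.48)])
im=optics.snapshot('top');b=im[195:290,355:415].min(2)>150
for v in (24,30,40,50,56,60,64,67):
    u=np.where(b[v])[0]
    if len(u): print(onz('top',355+u.min(),195+v,19).round()[:2],onz('top',356+u.max(),195+v,19).round()[1])
"
```

```text
[534.31508355  58.41011878 174.3288311 ] [-179.9027251    34.78962852  177.86265162] [545.60231122  57.44376467 163.38523382]
[-3,-0.5,15.4,-0,-0.004,0.002,0.48]
[-0,-0,25,-0,0,0,0.48],[-0,-0,25,-0,0,0,0.48],[-0,-0,25,-0,0,0,0.48]
[ 515. -284.] -300.0
[ 499. -281.] -298.0
[ 471. -278.] -292.0
[ 444. -273.] -287.0
[ 427. -265.] -284.0
[ 416. -262.] -295.0
[ 405. -262.] -292.0
[ 397. -265.] -292.0
```

apply_moves:
  targets:
    - [-3, -0.5, 15.5, 0, -0.004, 0, 0.48]
    - [0, 0, 25, 0, 0, 0, 0.48]
    - [0, 0, 25, 0, 0, 0, 0.48]
    - [0, 0, 25, 0, 0, 0, 0.48]
    - [0, 0, 0, 0, 0, 0, 0.48]
    - [0, 0, 0, 0, 0, 0, 1]
    - [0, 0, 0, 0, 0, 0, 1]
    - [0, 0, 0, 0, 0, 0, 1]
  force: 60

```text
time: 25.52
tool_pos: [592.2, 53.9, 108.5]
tcp_rot: [-179.9, 35.5, 177.7]
ft_force: [-4.0, -0.7, 4.9]
finger_gap: 29.3
grip_force: 59.5
```

```bash
python3 -c "
from h import *
p,R,s=cur();print(p,s['tcp_rot'],s['finger_gap'],s['grip_force'],G(2,0),(p-G(2,0))@AX)
a=p-R.apply([0,0,1])*132
print(a)
plan([(a,R,4,1),((480,-110,260),tilt(30,174),5,1),(foot((500,-320,105),25),tilt(25,165),5,1)])
"
```

```text
[592.15109627  53.90489276 108.50437214] [-179.94141384   35.53893865  177.6712407 ] 29.31562357301633 59.53858137130737 [588.58588825  55.71736588 101.94883049] 3.2849927397189513
[515.49418135  57.15737724 215.91544577]
[-0,-0,-33,0,0,0,1],[-0,0,-33,0,0,0,1],[-0,0,-33,0,0,0,1],[-0,0,-33,0,0,0,1]
[-0.5,-33.7,-10.5,0.007,0.019,0.011,1],[-0.6,-33.8,-10.2,0.007,0.019,0.011,1],[-0.8,-33.8,-10,0.007,0.02,0.011,1],[-1,-33.9,-9.8,0.006,0.019,0.01,1],[-1.1,-33.9,-9.7,0.007,0.02,0.011,1]
[6.6,-41.9,12.9,0.014,0.017,0.028,1],[5.2,-41.8,13.6,0.015,0.017,0.028,1],[3.9,-41.7,14.3,0.014,0.018,0.028,1],[2.4,-41.7,15,0.015,0.017,0.028,1],[1,-41.4,15.6,0.014,0.018,0.027,1]
```

apply_moves:
  targets:
    - [0, 0, -33, 0, 0, 0, 1]
    - [0, 0, -33, 0, 0, 0, 1]
    - [0, 0, -33, 0, 0, 0, 1]
    - [0, 0, -33, 0, 0, 0, 1]
    - [-0.5, -34, -10, 0.007, 0.019, 0.011, 1]
    - [-0.5, -34, -10, 0.007, 0.019, 0.011, 1]
    - [-1, -34, -10, 0.007, 0.02, 0.011, 1]
    - [-1, -34, -10, 0.006, 0.019, 0.01, 1]
    - [-1, -34, -10, 0.007, 0.02, 0.011, 1]
    - [6.5, -42, 13, 0.014, 0.017, 0.028, 1]
    - [5, -42, 13.5, 0.015, 0.017, 0.028, 1]
    - [4, -42, 14, 0.014, 0.018, 0.028, 1]
    - [2.5, -42, 15, 0.015, 0.017, 0.028, 1]
    - [1, -42, 15, 0.014, 0.018, 0.027, 1]
    - [0, 0, 0, 0, 0, 0, 1]

```text
time: 27.4
tool_pos: [459.4, -322.1, 185.1]
tcp_rot: [179.9, 24.7, 164.8]
ft_force: [0.0, 1.2, -2.5]
finger_gap: 29.5
grip_force: 61.5
```

```bash
python3 -c "
from h import *
p,R,s=cur();print(p,s['tcp_rot'],s['finger_gap'],s['grip_force'],s['joint_pos'],p+90.8*R.apply([0,0,1]))
Y=165
def ft(pos,T,L=90.8): return np.array(pos,float)-L*tilt(T,Y).apply([0,0,1])
plan([(ft((512,-355,85),25),tilt(25,Y),3,1),(ft((512,-355,14),25),tilt(25,Y),4,1)])
"
```

```text
[ 459.4089156  -322.10721438  185.07304965] [179.94064979  24.69853887 164.83646558] 29.496727062988654 61.4834725856781 [ -49.1358684   -18.62379207  118.04671865   15.59496163   60.65827126
 -129.26895129] [ 496.05276669 -331.94064075  102.57958383]
[-3.9,-6,8.3,-0,-0.002,-0.001,1],[-3.8,-6.1,8.3,-0,-0.002,-0.001,1],[-3.9,-6,8.3,-0,-0.001,-0.001,1]
[7.5,-0,16.1,-0,-0,0,1],[7.5,-0,16.1,-0,-0,0,1],[7.5,-0,16.1,-0,-0,0,1],[7.5,-0,16.1,-0,-0,0,1]
```

apply_moves:
  targets:
    - [-4, -6, 8, 0, -0.002, 0, 1]
    - [-4, -6, 8, 0, -0.002, 0, 1]
    - [-4, -6, 8, 0, -0.001, 0, 1]
    - [7.5, 0, 16, 0, 0, 0, 1]
    - [7.5, 0, 16, 0, 0, 0, 1]
    - [7.5, 0, 16, 0, 0, 0, 1]
    - [7.5, 0, 16, 0, 0, 0, 1]
    - [0, 0, 0, 0, 0, 0, 1]

```text
time: 28.4
tool_pos: [475.2, -342.1, 96.7]
tcp_rot: [179.9, 24.9, 165.0]
ft_force: [-1.1, 0.7, -2.1]
finger_gap: 29.0
grip_force: 61.5
```

```bash
python3 -c "
from h import *
p,R,s=cur();print(p,s['tcp_rot'],s['finger_gap'],s['ft_force'],s['joint_pos'],p+90.8*R.apply([0,0,1]))
"
```

```text
[ 475.18032056 -342.08066603   96.66206467] [179.85709645  24.9499054  164.95878591] 29.03478160110667 [-1.08004064  0.70513854 -2.14662701] [ -49.48084361   -8.1074701   119.1381499    18.43266445   49.55074916
 -134.09052622] [ 512.22850894 -351.80176501   14.33605436]
```

apply_moves:
  targets:
    - [1.7, 0, 3.7, 0, 0, 0, 1]
    - [0.8, 0, 1.8, 0, 0, 0, 1]
    - [0.4, 0, 0.9, 0, 0, 0, 1]
    - [0, 0, 0, 0, 0, 0, 1]
  force: 40

```text
time: 28.9
tool_pos: [476.6, -343.6, 92.8]
tcp_rot: [-180.0, 25.2, 165.0]
ft_force: [-0.1, 1.0, -1.9]
finger_gap: 29.0
grip_force: 61.5
```

apply_moves:
  targets:
    - [0.4, 0, 0.9, 0, 0, 0, 1]
    - [0.4, 0, 0.9, 0, 0, 0, 1]
    - [0, 0, 0, 0, 0, 0, 1]

```text
time: 29.28
tool_pos: [477.2, -344.1, 91.6]
tcp_rot: [-179.9, 25.3, 165.0]
ft_force: [2.6, -0.2, 2.1]
finger_gap: 29.7
grip_force: 61.8
```

apply_moves:
  targets:
    - [7.5, 0, 0.5, 0, 0, 0, 1]
    - [7.5, 0, 1, 0, 0, 0, 1]
    - [7.5, 0, 1.5, 0, 0, 0, 1]
    - [7.5, 0, 2, 0, 0, 0, 1]
    - [7.5, 0, 2.5, 0, 0, 0, 1]
    - [7, 0, 3, 0, 0, 0, 1]
    - [0, 0, 0, 0, 0, 0, 1]
  force: 20

```text
time: 30.15
tool_pos: [442.7, -335.7, 64.3]
tcp_rot: [-179.8, 25.4, 165.0]
ft_force: [-5.4, 2.7, 13.2]
finger_gap: 28.8
grip_force: 69.6
```

```bash
cat >> h.py <<'E'
def binpins():
    im=optics.snapshot('top');b=im[195:290,355:415].min(2)>150
    for v in range(18,80,6):
        u=np.where(b[v])[0]
        for g in np.split(u,np.where(np.diff(u)>1)[0]+1):
            if len(g): print(onz('top',355+g[0],195+v,19).round()[:2],onz('top',356+g[-1],195+v,19).round()[1])
E
python3 -c "
from h import *
p,R,s=cur();print(s['joint_pos']);binpins()"
```

```text
[ -52.33549344  -10.21283649  124.93117753   20.8288399    46.48968774
 -139.2779986 ]
[ 515. -284.] -300.0
[ 516. -353.] -356.0
[ 499. -281.] -298.0
[ 500. -347.] -361.0
[ 482. -278.] -295.0
[ 483. -347.] -361.0
[ 466. -276.] -292.0
[ 467. -347.] -361.0
[ 449. -273.] -289.0
[ 450. -336.] -342.0
[ 450. -344.] -361.0
[ 433. -270.] -287.0
[ 434. -347.] -380.0
[ 416. -262.] -295.0
[ 418. -361.] -372.0
[ 400. -262.] -292.0
[ 369. -380.] -391.0
```

apply_moves:
  targets:
    - [7, 0, 3.5, 0, 0, 0, 1]
    - [6.5, 0, 4, 0, 0, 0, 1]
    - [6.5, 0, 4.5, 0, 0, 0, 1]
    - [6, 0, 4.5, 0, 0, 0, 1]
    - [5.5, 0, 5, 0, 0, 0, 1]
    - [5, 0, 5, 0, 0, 0, 1]
    - [0, 0, 0, 0, 0, 0, 1]
  force: 20

```text
time: 31.08
tool_pos: [420.9, -329.5, 23.1]
tcp_rot: [-179.9, 25.2, 165.0]
ft_force: [-2.3, -0.6, 4.0]
finger_gap: 29.5
grip_force: 69.9
```

apply_moves:
  targets:
    - [4, 0, 6, 0, 0, 0, 1]
    - [1, 0, 2, 0, 0, 0, 1]
    - [0, 0, 0, 0, 0, 0, 0.59]
    - [0, 0, 0, 0, 0, 0, 0.59]
    - [0, 0, -15, 0, 0, 0, 0.59]
    - [-12, 0, -40, 0, 0, 0, 0.59]
    - [-20, 0, -55, 0, 0, 0, 0.48]
    - [-20, 0, -55, 0, 0, 0, 0.48]
  force: 60

```text
time: 32.08
tool_pos: [396.8, -321.5, 185.8]
tcp_rot: [180.0, 25.1, 165.0]
ft_force: [1.8, -0.8, -0.1]
finger_gap: 44.3
grip_force: 0.0
```

```bash
python3 -c "
from h import *
p,R,s=cur();print(s['finger_gap'],s['joint_pos']);binpins()"
```

```text
44.293293857396925 [ -56.56384731  -27.4560092   124.54947923   18.14126075   64.77055358
 -136.72930504]
[ 515. -284.] -300.0
[ 499. -281.] -298.0
[ 500. -345.] -358.0
[ 482. -278.] -295.0
[ 483. -339.] -356.0
[ 466. -276.] -292.0
[ 467. -333.] -350.0
[ 449. -273.] -289.0
[ 450. -331.] -347.0
[ 433. -270.] -287.0
[ 434. -328.] -342.0
[ 416. -262.] -295.0
[ 417. -320.] -350.0
[ 400. -262.] -292.0
[ 401. -314.] -347.0
[ 385. -353.] -355.0
```

apply_moves:
  targets:
    - [0, 30, -40, 0, 0, 0, 0.48]
    - [0, 40, -40, 0, 0, 0, 0.48]
    - [0, 40, -20, 0, 0, 0, 0.48]
    - [0, 30, 0, 0, 0, 0, 0.48]
    - [0, 0, 0, 0, 0, 0, 0.48]
    - [0, 0, 0, 0, 0, 0, 0.48]

```text
time: 32.88
tool_pos: [392.5, -176.1, 274.7]
tcp_rot: [-180.0, 25.1, 165.1]
ft_force: [0.1, -0.1, -0.4]
finger_gap: 44.4
grip_force: 0.0
```

```bash
python3 -c "
from h import *
import cv2
p,R,s=cur();print(p,s['qd'].round(1))
for n in ('top','scene'):
    im=optics.snapshot(n);d=(np.abs(im.astype(int)-np.load(f'pics/{n}0.npy').astype(int)).max(2)>45).astype(np.uint8)
    k,l,st,ce=cv2.connectedComponentsWithStats(d)
    print(n,[st[i].tolist() for i in range(1,k) if st[i,4]>8])
im=optics.snapshot('top');x0,y0=135,212
g=(im[y0:y0+54,x0:x0+54].min(2));t0=np.load('pics/top0.npy')[y0:y0+54,x0:x0+54].min(2)
for r_ in g[::3,::2]: print(''.join(' .:-=+*#%@'[min(9,v//26)] for v in r_))
print('before')
for r_ in t0[::3,::2]: print(''.join(' .:-=+*#%@'[min(9,v//26)] for v in r_))
"
```

```text
[ 392.47131791 -176.13149102  274.68699787] [-1.2  0.8 -0.1  0.  -0.1  0.2]
top [[228, 188, 9, 6, 29], [276, 191, 5, 5, 15], [291, 191, 2, 9, 10], [366, 217, 16, 48, 371], [385, 219, 20, 47, 389], [162, 225, 10, 9, 46], [153, 243, 17, 23, 147], [329, 271, 64, 44, 1196], [345, 270, 3, 8, 13], [368, 275, 4, 11, 28], [313, 312, 84, 72, 3309], [357, 327, 4, 7, 13], [362, 328, 3, 5, 10], [0, 351, 46, 33, 910], [214, 380, 5, 4, 12], [231, 381, 5, 3, 11]]
scene [[88, 0, 83, 51, 511], [154, 0, 91, 93, 4136], [194, 0, 6, 3, 12], [326, 0, 27, 29, 639], [163, 6, 8, 4, 15], [157, 8, 7, 4, 14], [107, 19, 4, 8, 24], [127, 23, 10, 12, 105], [108, 28, 6, 25, 55], [314, 30, 41, 49, 887], [108, 54, 73, 85, 3168], [149, 54, 27, 10, 82], [182, 85, 8, 4, 21], [295, 147, 8, 10, 59], [306, 156, 8, 18, 56], [270, 187, 10, 18, 119], [251, 192, 13, 21, 168], [232, 199, 10, 17, 123], [209, 203, 16, 19, 179], [124, 218, 13, 29, 257], [103, 224, 15, 32, 297]]
:==========================
===========================
============++++===========
========*@#+#@@@@@#+=======
======+#+=%@@@@@@@@@#======
=====#*=+@@@%%%
[... 159 characters left out ...]
==@@@@@@@*++@@@@@+===
====%*==+@@@@@*+=@@@@@#====
=====@*===%@@*+=%@@@@%=====
======*%+==**+=%@@@@*======
========*%%%%#=+%@*========
=========*%%%%+============
=========+%%%%+============
before
:==========================
===========================
============+*++===========
========*@%+#@@@@@#+=======
======+#++%@@@@@@@@@#======
=====%*=+@@@@@@@@@@@@%=====
====#*==@@@@@@@@@@@@@@%====
===+#==+@@@@@@@@@@@@@@@*===
===*+==%@@@@@@@@@@@@@@@#===
===%+==%@@@@@@@@@@@@@@@%===
===#+==*@@@@@@@@@@@@@@@#===
===+#===@@@@@@@@@@@@@@@+===
====%*==+@@@@@@@@@@@@@#====
=====@*===%@@@@@@@@@@%=====
======*%+==+#@@@@@@@*======
========*%#*++**%@*========
============+++============
===========================
```

```bash
python3 -c "
from bench import r
print(r.hand_in())"
```

```text
the job is handed in; nothing more can be done
None
```

The job is handed in after about 33 s of robot time: both round-headed pins stand foot down in the tin, one leaning on its rim, and both square-headed pins lie flat in the bin. A before/after camera comparison showed the tin, the bin and the other things unmoved; no verdict came back.

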